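# Open the clamped casting mould

### The arm

A 6-joint arm with a two-finger parallel gripper is mounted at the origin on the work surface. World frame = base frame: x ahead of the robot, y to its left, z up, the work surface at z = 0. Lengths are in mm, angles in rad, forces in N, time in s.
With the tool pointing down it reaches from about 325 to 775 mm from the base axis. Payload 5.5 kg.
Tool frame: the origin (TCP) lies at the very end of the fingers, on their centre line; the grasp point (between the pads) lies 19 mm behind it; z points along the fingers, y is the direction in which the jaws open and shut (so a half turn about z gives the same grasp; the last joint's range is limited). The gripper opens to 88 mm and grips with 3 to 60 N. Pads are 20 mm wide; open, the fingers measure 115 mm over their backs; the gripper's body (75 mm by 178 mm) begins 61 mm behind the grasp point.
Start: joints at [1.226, 0.091, 1.231, -0, 1.82, -0.057], TCP at [170.31, 575.335, 222.631] pointing down, gripper open.
Joint ranges: [-2.87, 2.87], [-0.86, 2.18], [0.17, 2.46], [-1.51, 4.65], [0.06, 2.69], [-2.65, 2.65]. Speed limits (rad/s): [2.57, 2.57, 3.01, 3.14, 3.14, 3.14].

### API

Orientations are given as a rotation vector (axis times angle).
In Python, from cell import robot, read_camera, camera_info gives the robot as it stands.
- The arm moves only by the tool arm_command, never from a script. Its argument "steps" is one flat list of numbers, 7 for each row, row after row: the shift along the tool's x, y, z in units of 30 mm (1.0 is 30 mm), then the turn, a rotation vector about the tool's x, y, z in units of 5 degrees (1.0 is 5 degrees), then the opening, from 0 (shut) to 1 (fully open). A call has exactly 10 rows; each row is the pose to reach, as a shift and turn from the pose measured when the call began, along the tool's axes at that moment; what a row does not reach only later rows make up. A row lasts 1/12 s, in which the tool goes at most 41.7 mm and 7.16 degrees, less where a joint would pass 70% of its speed; a pose out of reach is approached as far as the arm can. A call with a gripper value outside its range is refused whole. The fingers move at their own pace and stop on an object; the grip force is fixed at half the most. Time passes only in rows, so rows that repeat a pose let the fingers close, or fill a call up. It gives the time, the measured TCP pose, the force and the opening at its end, in the units of the state.
- robot.observe(): the state, without advancing time (a new reading comes with each control period).
- read_camera(name): name is "scene" or "top"; returns the picture (384x512x3 uint8, red, green, blue); there is no depth.
- camera_info(name): a dict with "K" (3x3 intrinsics, pixels), "k1" (the pictures are not rectified: a ray, as slopes to the right and down, at radius r is drawn at 1 + k1 r^2 times it, then the intrinsics apply), "xyz" and "rotation" of the camera in the world. Camera axes: x right, y up, looking along -z (the intrinsics and any distortion apply to the point x, -y, -z); pixel columns grow to the right and rows downward; lengths in mm; the calibration is good to about 2 mm. A picture is of the moment at which its call begins. camera_info takes no time and is no camera call.
- robot.finish_job(): hands the job in, once; it reports no verdict.
The state is a dict: "clock": time; "joints": joint angles; "qvel": joint speeds; "tau": joint torques, N m; "eef_pos": TCP position; "tcp_rot": TCP orientation; "ft_force": force on the tool from outside, world axes, zero at the start; "torque": the same for the moment, N m; "width": finger opening in mm.
Only numpy, scipy, OpenCV 4.12 (cv2) and the standard library are available. Lean on these libraries where they do the work, as an engineer would, in place of code of your own. Each camera call takes 0.05 s, during which the arm holds its last target. There are 200 camera calls.

### The job

Open the casting mould that is clamped in the steel holder: lift its loose upper half off, carry it over to the bare wooden board and lower it onto the middle of the board, same side up, letting go only once it is down. Do not drop it, and leave the other closed mould, which lies on the bench without a holder, where it is.

Things in the scene. Friction and masses are not known exactly. Their poses are not given: they have to be found in the camera images.
- cover: Loose upper half of the mould in the holder: mustard rubber block with black top edge, 84 mm long (x), 52 wide (y), 34 thick, about 0.1 to 0.2 kg. Origin: centre of its underside, z up. Grasp it across the 52 mm width from above. Its bottom 9 mm is notched at the corners over keys: lift it 10 mm straight up before moving sideways. It overhangs the lower half by 3 mm all round.
- holder: Fixed steel holder with the lower mould half (78 x 46 mm) clamped in it. Base 150 (x) x 76 (y) x 8 mm; end jaws with brass screws at +x and -x, 24 mm high; side rails 18 mm high. The cover rests 34 mm above the origin, aligned with these axes; corner keys rise 7 mm more; mould top 68 mm above the bench. Origin: centre of the underside, on the bench, z up.
- board: The bare wooden board, the place for the cover: 150 mm (x) by 120 mm (y), 10 mm thick, flat, no rim, fixed to the bench. Origin at the centre of its underside, z up.
- spare: The other closed mould, same look and width as the clamped one but lying loose directly on the bench, with no holder: 84 mm (x) by 52 mm (y), 60 mm high. Origin at the centre of its underside. To be left alone.
Things that resemble listed ones, but are neither listed nor needed, are in the scene too. What is shaped like the cover but green is not meant.

How it is judged (in metres and radians):
On the way, in this order (a step that is already met when the one before it is completed fails the run):
1. the cover is held in the gripper, lifted clear of the lower half (at least 15 mm up) (contact force between the fingers and cover above 0.3 N and z of cover in the frame of holder above 0.049 m), for 0.1 s.
2. the cover has been lowered over the middle of the board, level and less than 15 mm above it, while still held (horizontal distance between cover and board below 0.03 m and angle between cover's own z axis and vertical below 0.17 rad and contact force between the fingers and cover above 0.3 N and z of cover in the frame of board below 0.025 m), for 0.05 s.
At the end, for the whole second after the job is handed in: The cover lies flat on the wooden board, same side up (tilt under 10 degrees, underside within 4 mm of the board's top), its centre within 30 mm of the board's centre, released and at rest; the other closed mould is within 20 mm of where it was (horizontal distance between cover and board below 0.03 m and angle between cover's own z axis and vertical below 0.17 rad and z of cover in the frame of board between 0.006 and 0.014 m and linear speed of cover below 0.02 m/s and contact force between the fingers and cover below 0.1 N and distance of spare from where it was at the start of the episode below 0.02 m); the robot touches nothing.
It fails at once if the other closed mould is shifted by 20 mm or more, or tipped (distance of spare from where it was at the start of the episode above 0.02 m or angle between spare's own z axis and vertical above 0.3 rad).
It also fails if it takes over 40 s, if anything falls off the work surface, if the arm or the gripper's body presses on something with over 40 N, if the wrist force passes 120 N, or if a joint passes its speed limit or range.

## Working session

There is one attempt and no reset: what is moved stays moved. The work goes in short steps, Python scripts to look and compute and a tool call to move; the robot and the scene stay as the last step left them, time stands still between calls to the robot, and variables do not carry over. Pictures are saved under pics/ and viewed, about 8 in all and at most 12, crops included, and the job is handed in when it is done.

Besides the shell and the picture viewer there is one more tool, called after "Emit:" as a command line: name --argument value ..., lists and objects as JSON in quotes. arm_command: Moves the arm, as the interface text tells. Its arguments: {"type":"object","properties":{"steps":{"type":"array"}},"required":["steps"]}

```bash
mkdir -p pics
python3 - <<'E'
from cell import robot, read_camera, camera_info
import cv2
for n in("scene","top"):
    im=read_camera(n); cv2.imwrite(f"pics/{n}0.png",cv2.resize(im[:,:,::-1],(800,600),interpolation=cv2.INTER_CUBIC)); cv2.imwrite(f"{n}_raw.png",im[:,:,::-1])
    print(n,camera_info(n))
s=robot.observe();print(s['eef_pos'],s['tcp_rot'],s['width'],s['clock'])
E
```

```text
scene {'K': array([[421.14143111,   0.        , 257.41370116],
       [  0.        , 421.14143111, 186.93727944],
       [  0.        ,   0.        ,   1.        ]]), 'k1': -0.031860746546518784, 'xyz': array([ 929.01677833, -462.00895554, 1070.06274824]), 'rotation': array([0.5603077 , 0.1707655 , 0.60904813])}
top {'K': array([[412.70119099,   0.        , 259.02959446],
       [  0.        , 412.70119099, 188.95670385],
       [  0.        ,   0.        ,   1.        ]]), 'k1': -0.14963517312760335, 'xyz': array([ 372.81709884,   81.80755559, 1260.40140133]), 'rotation': array([ 0.13010719, -0.12222076, -1.59149432])}
[170.19235147 575.05646121 221.61030206] [-4.50383081e-01 -3.10877894e+00  2.80254781e-03] 87.75138052813725 0.1
```

View pics/top0.png

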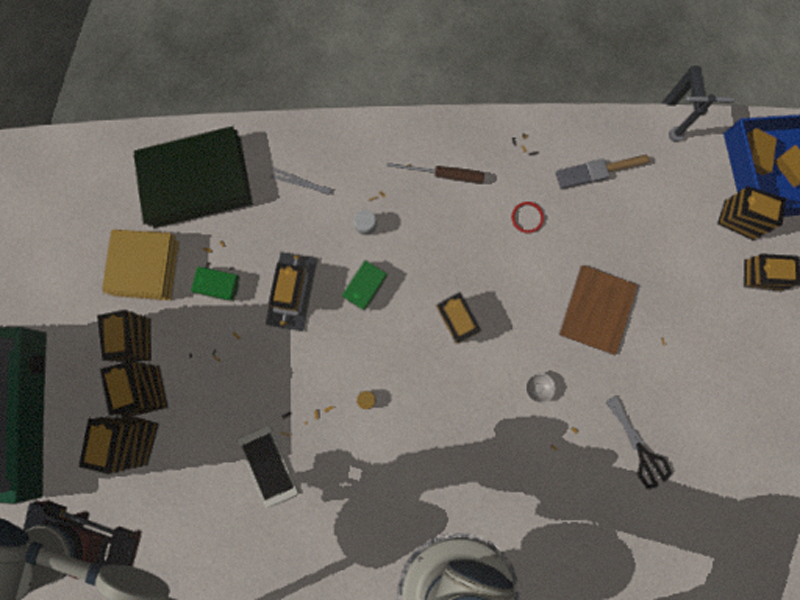

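View pics/scene0.png

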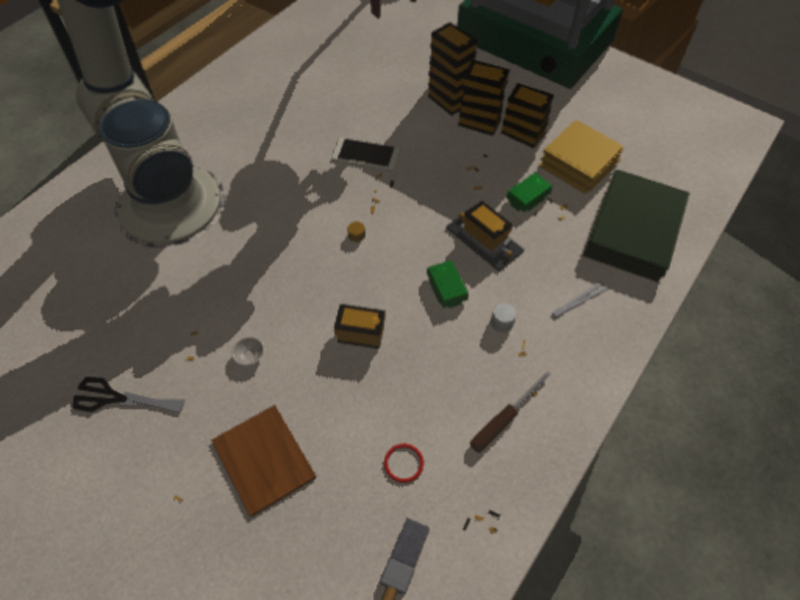

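The top view shows the holder with the cover at about (292,290) in the 800-px picture, the board at (600,310) and the loose spare at (460,318). The green decoys are at (215,283) and (366,285). The scene view agrees: holder (486,232), board (263,460), spare (360,325).

```bash
cat > h.py <<'E'
import numpy as np, cv2
from cell import robot, read_camera, camera_info
from scipy.spatial.transform import Rotation as R
def rays(n,px):
    c=camera_info(n); p=cv2.undistortPoints(np.float64(px).reshape(-1,1,2),c['K'],np.array([c['k1'],0,0,0])).reshape(-1,2)
    d=np.c_[p[:,0],-p[:,1],-np.ones(len(p))]
    return c['xyz'],R.from_rotvec(c['rotation']).apply(d)
def plane(n,px,z):
    o,d=rays(n,px); return (o+d*((z-o[2])/d[:,2])[:,None])[:,:2]
def proj(n,X):
    c=camera_info(n); q=R.from_rotvec(c['rotation']).inv().apply(np.atleast_2d(X)-c['xyz'])*[1,-1,-1]
    return cv2.projectPoints(q,np.zeros(3),np.zeros(3),c['K'],np.array([c['k1'],0,0,0]))[0].reshape(-1,2)
def blob(im,lo,hi,seed):
    m=cv2.inRange(cv2.cvtColor(im,cv2.COLOR_BGR2HSV),np.array(lo),np.array(hi))
    cs=cv2.findContours(m,cv2.RETR_EXTERNAL,cv2.CHAIN_APPROX_NONE)[0]
    return min((c for c in cs if cv2.contourArea(c)>25),key=lambda c:np.hypot(*(c.reshape(-1,2).mean(0)-seed)))
def rect(n,c,z):
    p=plane(n,c.reshape(-1,2),z); r=cv2.minAreaRect(p.astype(np.float32)); return p,r
E
python3 - <<'E'
from h import *
for n,sb,sc,ss in(("top",(384,198),(183,184),(294,203)),("scene",(168,295),(313,140),(230,205))):
    im=cv2.imread(n+"_raw.png"); hsv=cv2.cvtColor(im,cv2.COLOR_BGR2HSV)
    print(n,[hsv[y,x].tolist() for x,y in(sb,sc,ss)])
    b=blob(im,(3,80,50),(16,255,255),sb); p,r=rect(n,b,10); print('board',r)
    for nm,s,z in(('cover',sc,68),('spare',ss,60)):
        c=blob(im,(16,120,135),(30,255,255),s); p,r=rect(n,c,z); print(nm,r, cv2.contourArea(c))
a=cv2.imread("top_raw.png")[155:220,160:220]; b=cv2.imread("scene_raw.png")[120:180,275:345]
t=np.hstack([cv2.resize(a,(400,433),interpolation=cv2.INTER_CUBIC),cv2.resize(b,(400,433),interpolation=cv2.INTER_CUBIC)])
cv2.imwrite("pics/crop1.png",t)
E
```

```text
top [[11, 122, 109], [18, 162, 135], [18, 150, 133]]
board ((538.111328125, -297.20440673828125), (119.76912689208984, 149.32989501953125), 68.43482971191406)
cover ((615.3565673828125, 636.12109375), (60.77197265625, 34.56284713745117), 67.48766326904297) 27.5
spare ((616.9837036132812, 639.8400268554688), (61.17974090576172, 34.7946891784668), 67.48766326904297) 27.5
scene [[13, 179, 91], [19, 191, 135], [18, 192, 125]]
board ((539.019287109375, -298.1079406738281), (120.63079071044922, 152.4676513671875), 68.51417541503906)
cover ((603.7830200195312, 311.35211181640625), (20.154651641845703, 31.735065460205078), 71.31282806396484) 37.5
spare ((601.1865844726562, 317.52630615234375), (20.31553840637207, 31.98845100402832), 71.31291961669922) 37.5
```

View pics/crop1.png

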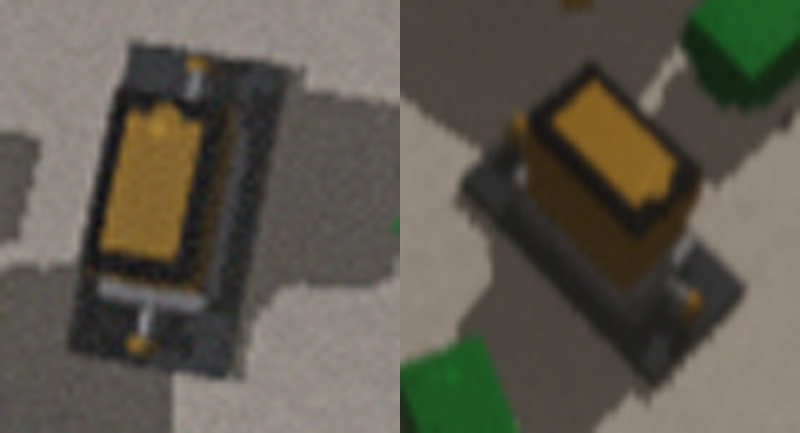

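The crop shows the patch with its black edge and the dark holder base. Base corners in the left half are (132,43), (303,68), (236,378), (68,350), and cover-top corners in the right half are (592,62), (700,178), (640,235), (527,115).

Run:
```python
from h import *
def show(nm,p):
    p=np.array(p); print(nm,p.mean(0).round(1),'sides',np.hypot(*(np.roll(p,-1,0)-p).T).round(1),'ang',np.degrees(np.arctan2(*(np.roll(p,-1,0)-p)[:,::-1].T)).round(1))
t=lambda q:(np.array(q)+.5)/[400/60,433/65]-.5+[160,155]
s=lambda q:(np.array(q)-[400,0]+.5)/[400/70,433/60]-.5+[275,120]
show('base top',plane('top',t([(132,43),(303,68),(236,378),(68,350)]),8))
show('covertop scene',plane('scene',s([(592,62),(700,178),(640,235),(527,115)]),68))
for n,sc,ss in(("top",(183,184),(294,203)),("scene",(313,140),(230,205))):
    im=cv2.imread(n+"_raw.png")
    for nm,q,z in(('cover',sc,68),('spare',ss,60)):
        for V in(90,105):
            c=blob(im,(14,110,V),(30,255,255),q); p,r=rect(n,c,z); print(n,nm,V,r)
```

```text
base top [590.4 307.6] sides [ 82.2 148.3  79.7 147.4] ang [-100.   167.8   79.4  -11.3]
covertop scene [591.2 310.8] sides [83.3 46.1 85.4 47.9] ang [ -14.3 -102.6  166.9   74.8]
top cover 90 ((592.873291015625, 311.43902587890625), (33.63526916503906, 66.79632568359375), 78.97338104248047)
top cover 105 ((593.37060546875, 311.3634033203125), (32.50355529785156, 64.80664825439453), 78.9848403930664)
top spare 90 ((525.667236328125, -13.246009826660156), (65.76092529296875, 34.34664535522461), 25.00057601928711)
top spare 105 ((525.7581176757812, -13.422412872314453), (65.72806549072266, 33.40230941772461), 26.295747756958008)
scene cover 90 ((592.7858276367188, 312.6416015625), (33.81670379638672, 66.99890899658203), 78.29861450195312)
scene cover 105 ((592.06591796875, 312.4165954589844), (30.810733795166016, 64.23465728759766), 78.2841567993164)
scene spare 90 ((524.7449340820312, -11.797069549560547), (65.80825805664062, 33.01184844970703), 25.912654876708984)
scene spare 105 ((525.0753784179688, -12.329145431518555), (64.45604705810547, 30.288143157958984), 26.05158805847168)
```

```bash
cat >> h.py <<'E'
def go(x,y,z,yaw):
    "shift and turn, in move units, to TCP x,y,z with tool y along yaw (deg, mod 180), tool down"
    s=robot.observe(); r=R.from_rotvec(s['tcp_rot']); yv=np.array([np.cos(np.radians(yaw)),np.sin(np.radians(yaw)),0])
    if yv@r.as_matrix()[:,1]<0: yv=-yv
    t=R.from_matrix(np.c_[np.cross(yv,[0,0,-1]),yv,[0,0,-1]])
    print('now',s['clock'],s['eef_pos'].round(1),'joints',s['joints'].round(2),'w',round(s['width'],1),'F',s['ft_force'].round(1))
    print('yaw y now',np.degrees(np.arctan2(*r.as_matrix()[1::-1,1])).round(1),'shift',(r.inv().apply(np.array([x,y,z])-s['eef_pos'])/30).round(3),'turn',(np.degrees((r.inv()*t).as_rotvec())/5).round(3))
E
python3 -c "
from h import *
go(591.5,310.7,150,78.5)"
```

```text
now 0.1 [170.2 575.1 221.6] joints [ 1.23  0.09  1.23 -0.    1.82 -0.06] w 87.8 F [ 0.  -0.4  0.1]
yaw y now 73.5 shift [-15.967  -4.46    2.394] turn [-0.021 -0.002 -0.997]
```

Emit:
arm_command --steps '[-1,-0.28,0,0,0,-0.1,1,-2,-0.56,0,0,0,-0.2,1,-3,-0.84,0,0,0,-0.3,1,-4,-1.12,0,0,0,-0.4,1,-5,-1.4,0,0,0,-0.5,1,-6,-1.68,0,0,0,-0.6,1,-7,-1.96,0,0,0,-0.7,1,-8,-2.24,0,0,0,-0.8,1,-9,-2.52,0,0,0,-0.9,1,-10,-2.8,0,0,0,-1,1]'

```text
clock: 0.93
eef_pos: [435.1, 408.2, 221.2]
tcp_rot: [-0.314, -3.125, 0.004]
ft_force: [-0.9, -0.7, -0.5]
width: 87.8
```

```bash
python3 -c "
from h import *
go(591.5,310.7,120,78.5)"
```

```text
now 0.9333 [435.1 408.2 221.2] joints [ 0.7   0.08  1.24 -0.    1.82 -0.67] w 87.8 F [-0.9 -0.7 -0.5]
yaw y now 78.5 shift [-5.759 -2.142  3.375] turn [-0.027 -0.009  0.007]
```

Emit:
arm_command --steps '[-1,-0.4,0,0,0,0,1,-2,-0.8,0,0,0,0,1,-3,-1.2,0,0,0,0,1,-4,-1.6,0.4,0,0,0,1,-5,-1.9,1,0,0,0,1,-5.76,-2.14,1.7,0,0,0,1,-5.76,-2.14,2.4,0,0,0,1,-5.76,-2.14,3,0,0,0,1,-5.76,-2.14,3.37,0,0,0,1,-5.76,-2.14,3.37,0,0,0,1]'

```text
clock: 1.77
eef_pos: [590.1, 310.0, 115.9]
tcp_rot: [-0.313, -3.119, 0.009]
ft_force: [-0.6, -1.1, -0.0]
width: 88.2
```

Run:
```python
from h import *
go(591.5,310.7,36,78.5)
a=read_camera("top")[155:220,150:220,::-1]; b=read_camera("scene")[95:170,270:350,::-1]
cv2.imwrite("pics/crop2.png",np.hstack([cv2.resize(a,(400,371),interpolation=cv2.INTER_CUBIC),cv2.resize(b,(400,371),interpolation=cv2.INTER_CUBIC)]))
```

```text
now 1.7667 [590.1 310.  115.9] joints [ 0.43  0.28  1.2  -0.    1.66 -0.94] w 88.2 F [-0.6 -1.1 -0. ]
yaw y now 78.5 shift [-0.058  0.049  2.661] turn [-0.071 -0.069  0.005]
```

View pics/crop2.png

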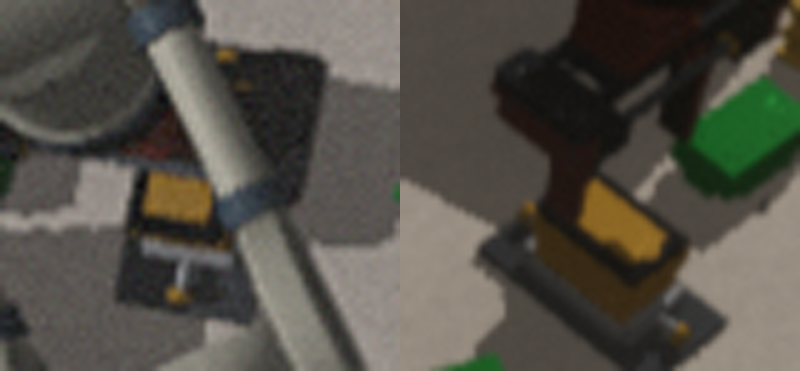

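The scene crop shows the near finger at (570,190) in front of the cover, with the patch visible beyond it. The fingers straddle the block and the green blocks stay clear, so I descend.

Emit:
arm_command --steps '[0,0,0.4,0,0,0,1,-0.03,0.02,0.8,0,0,0,1,-0.05,0.03,1.2,0,0,0,1,-0.05,0.03,1.6,0,0,0,1,-0.05,0.03,2,0,0,0,1,-0.05,0.03,2.3,0,0,0,1,-0.05,0.03,2.5,0,0,0,1,-0.05,0.03,2.65,0,0,0,1,-0.05,0.03,2.65,0,0,0,1,-0.05,0.03,2.65,0,0,0,1]'

```text
clock: 2.7
eef_pos: [592.8, 311.4, 40.9]
tcp_rot: [-0.313, -3.125, 0.004]
ft_force: [0.0, 0.0, 0.1]
width: 87.9
```

Emit:
arm_command --steps '[0,0,0,0,0,0,0.75,0,0,0,0,0,0,0.7,0,0,0,0,0,0,0.65,0,0,0,0,0,0,0.6,0,0,0,0,0,0,0.5,0,0,0,0,0,0,0.4,0,0,0,0,0,0,0.3,0,0,0,0,0,0,0.3,0,0,0,0,0,0,0.3,0,0,0,0,0,0,0.3]'

```text
clock: 3.53
eef_pos: [592.9, 311.6, 41.1]
tcp_rot: [-0.313, -3.125, 0.003]
ft_force: [0.1, 0.6, 1.9]
width: 51.8
```

Emit:
arm_command --steps '[0,0,-0.15,0,0,0,0.3,0,0,-0.3,0,0,0,0.3,0,0,-0.5,0,0,0,0.3,0,0,-0.7,0,0,0,0.3,0,0,-0.9,0,0,0,0.3,0,0,-1.1,0,0,0,0.3,0,0,-1.3,0,0,0,0.3,0,0,-1.5,0,0,0,0.3,0,0,-1.5,0,0,0,0.3,0,0,-1.5,0,0,0,0.3]'

```text
clock: 4.37
eef_pos: [593.3, 311.8, 86.8]
tcp_rot: [-0.313, -3.126, 0.002]
ft_force: [0.3, -0.6, -2.2]
width: 52.0
```

Run:
```python
from h import *
go(538.5,-297.7,150,78.5)
b=read_camera("scene")[95:170,270:350,::-1]
cv2.imwrite("pics/crop3.png",cv2.resize(b,(600,562),interpolation=cv2.INTER_CUBIC))
```

```text
now 4.3667 [593.3 311.8  86.8] joints [ 0.43  0.29  1.24 -0.    1.61 -0.94] w 52.0 F [ 0.3 -0.6 -2.2]
yaw y now 78.6 shift [ -2.239 -20.278  -2.077] turn [-0.017  0.001  0.013]
```

View pics/crop3.png

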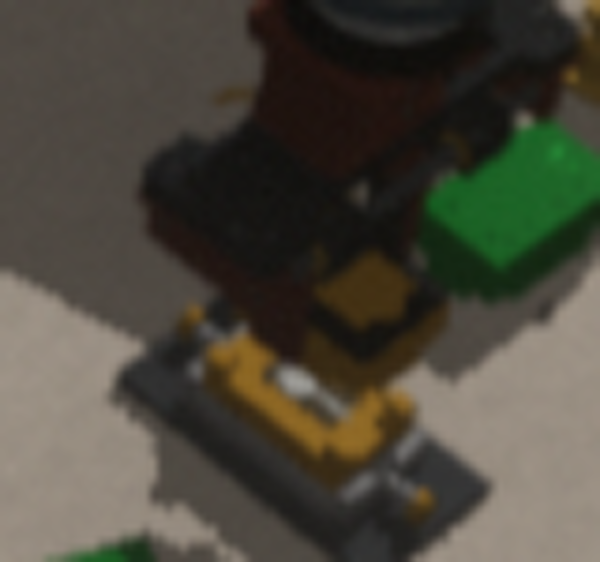

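The crop shows the cover hanging level in the fingers at (370,320). The lower half with its keys and silver casting stays in the holder at (310,405). I raise it and carry it.

Emit:
arm_command --steps '[0,0,-0.5,0,0,0,0.3,0,0,-1.1,0,0,0,0.3,0,0,-1.8,0,0,0,0.3,0,-0.3,-2.5,0,0,0,0.3,-0.1,-0.8,-3,0,0,0,0.3,-0.2,-1.6,-3.3,0,0,0,0.3,-0.3,-2.5,-3.5,0,0,0,0.3,-0.4,-3.4,-3.5,0,0,0,0.3,-0.5,-4.3,-3.5,0,0,0,0.3,-0.6,-5.2,-3.5,0,0,0,0.3]'

```text
clock: 5.25
eef_pos: [579.4, 153.3, 191.2]
tcp_rot: [-0.313, -3.125, 0.004]
ft_force: [0.0, -0.8, -2.9]
width: 51.4
```

Emit:
arm_command --steps '[-0.1,-0.8,0,0,0,0,0.3,-0.2,-1.6,0,0,0,0,0.3,-0.3,-2.4,0,0,0,0,0.3,-0.4,-3.2,0,0,0,0,0.3,-0.5,-4,0,0,0,0,0.3,-0.6,-4.8,0,0,0,0,0.3,-0.65,-5.6,0,0,0,0,0.3,-0.7,-6.4,0,0,0,0,0.3,-0.8,-7.2,0,0,0,0,0.3,-0.9,-8,0,0,0,0,0.3]'

```text
clock: 6.08
eef_pos: [557.3, -89.2, 191.4]
tcp_rot: [-0.314, -3.124, 0.004]
ft_force: [0.8, -0.3, -1.8]
width: 52.3
```

```bash
python3 -c "
from h import *
go(538.5,-297.7,100,78.5)"
```

```text
now 6.0833 [557.3 -89.2 191.4] joints [-0.22 -0.01  1.39 -0.    1.76 -1.59] w 52.3 F [ 0.8 -0.3 -1.8]
yaw y now 78.5 shift [-0.776 -6.925  3.066] turn [-0.034 -0.018  0.001]
```

Emit:
arm_command --steps '[-0.1,-0.9,0,0,0,0,0.3,-0.2,-1.8,0,0,0,0,0.3,-0.3,-2.7,0,0,0,0,0.3,-0.4,-3.6,0,0,0,0,0.3,-0.5,-4.5,0.4,0,0,0,0.3,-0.6,-5.4,1,0,0,0,0.3,-0.7,-6.2,1.7,0,0,0,0.3,-0.78,-6.92,2.5,0,0,0,0.3,-0.78,-6.92,3,0,0,0,0.3,-0.78,-6.92,3,0,0,0,0.3]'

```text
clock: 6.92
eef_pos: [535.4, -298.1, 96.3]
tcp_rot: [-0.318, -3.115, -0.001]
ft_force: [0.1, 1.2, -2.9]
width: 51.9
```

Run:
```python
from h import *
go(538.5,-297.7,20,78.5)
a=read_camera("top")[130:260,310:450,::-1]; b=read_camera("scene")[220:350,90:230,::-1]
cv2.imwrite("pics/crop4.png",np.hstack([cv2.resize(a,(400,371),interpolation=cv2.INTER_CUBIC),cv2.resize(b,(400,371),interpolation=cv2.INTER_CUBIC)]))
```

```text
now 6.9167 [ 535.4 -298.1   96.3] joints [-0.56  0.15  1.4  -0.    1.61 -1.93] w 51.9 F [ 0.1  1.2 -2.9]
yaw y now 78.3 shift [-0.122  0.035  2.543] turn [-0.001 -0.114 -0.031]
```

View pics/crop4.png

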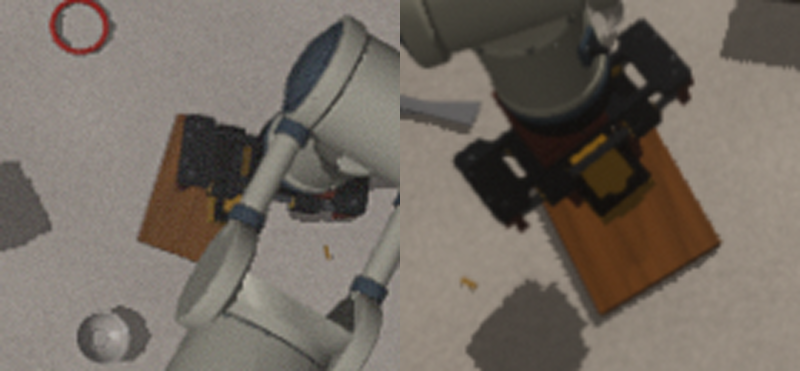

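The cover is still held over the board; the scene crop shows it at (610,170). I lower to about 10 mm above the board.

Emit:
arm_command --steps '[-0.05,0,0.4,0,0,0,0.3,-0.1,0,0.8,0,0,0,0.3,-0.1,0,1.2,0,0,0,0.3,-0.1,0,1.5,0,0,0,0.3,-0.1,0,1.75,0,0,0,0.3,-0.1,0,1.95,0,0,0,0.3,-0.1,0,2.1,0,0,0,0.3,-0.1,0,2.2,0,0,0,0.3,-0.1,0,2.2,0,0,0,0.3,-0.1,0,2.2,0,0,0,0.3]'

```text
clock: 7.85
eef_pos: [540.6, -298.4, 35.6]
tcp_rot: [-0.315, -3.122, 0.003]
ft_force: [0.6, 0.6, -1.5]
width: 51.7
```

```bash
python3 -c "
from h import *
go(538.5,-297.7,17,78.5)"
```

```text
now 7.85 [ 540.6 -298.4   35.6] joints [-0.56  0.18  1.46 -0.    1.5  -1.93] w 51.7 F [ 0.6  0.6 -1.5]
yaw y now 78.5 shift [0.07  0.009 0.621] turn [-0.025 -0.036 -0.007]
```

Emit:
arm_command --steps '[0.02,0,0.08,0,0,0,0.3,0.04,0,0.16,0,0,0,0.3,0.06,0,0.24,0,0,0,0.3,0.06,0,0.32,0,0,0,0.3,0.06,0,0.38,0,0,0,0.3,0.06,0,0.44,0,0,0,0.3,0.06,0,0.48,0,0,0,0.3,0.06,0,0.52,0,0,0,0.3,0.06,0,0.52,0,0,0,0.3,0.06,0,0.52,0,0,0,0.3]'

```text
clock: 8.68
eef_pos: [538.7, -298.0, 19.9]
tcp_rot: [-0.315, -3.122, 0.003]
ft_force: [-0.5, -0.3, -1.3]
width: 51.8
```

Not down yet (force still −1.3 N); I creep another 3 mm.

Emit:
arm_command --steps '[0,0,0.02,0,0,0,0.3,0,0,0.04,0,0,0,0.3,0,0,0.06,0,0,0,0.3,0,0,0.07,0,0,0,0.3,0,0,0.08,0,0,0,0.3,0,0,0.09,0,0,0,0.3,0,0,0.1,0,0,0,0.3,0,0,0.1,0,0,0,0.3,0,0,0.1,0,0,0,0.3,0,0,0.1,0,0,0,0.3]'

```text
clock: 9.52
eef_pos: [538.8, -298.1, 17.2]
tcp_rot: [-0.315, -3.122, 0.003]
ft_force: [-0.1, 0.5, -0.1]
width: 51.9
```

Emit:
arm_command --steps '[0,0,0.01,0,0,0,0.3,0,0,0.02,0,0,0,0.3,0,0,0.03,0,0,0,0.3,0,0,0.04,0,0,0,0.3,0,0,0.05,0,0,0,0.3,0,0,0.05,0,0,0,0.3,0,0,0.05,0,0,0,0.3,0,0,0.05,0,0,0,0.3,0,0,0.05,0,0,0,0.3,0,0,0.05,0,0,0,0.3]'

```text
clock: 10.35
eef_pos: [538.8, -298.0, 17.1]
tcp_rot: [-0.315, -3.123, 0.003]
ft_force: [-5.1, 2.6, 6.8]
width: 52.0
```

Contact with the board (+6.8 N). I release slowly, then retreat.

Emit:
arm_command --steps '[0,0,0,0,0,0,0.6,0,0,0,0,0,0,0.65,0,0,0,0,0,0,0.7,0,0,0,0,0,0,0.8,0,0,0,0,0,0,0.9,0,0,0,0,0,0,1,0,0,0,0,0,0,1,0,0,0,0,0,0,1,0,0,0,0,0,0,1,0,0,0,0,0,0,1]'

```text
clock: 11.18
eef_pos: [538.7, -298.0, 17.0]
tcp_rot: [-0.315, -3.123, 0.003]
ft_force: [-0.5, 0.3, -0.5]
width: 88.4
```

Emit:
arm_command --steps '[0,0,-0.3,0,0,0,1,0,0,-0.7,0,0,0,1,0,0,-1.2,0,0,0,1,0,0,-1.8,0,0,0,1,0,0,-2.5,0,0,0,1,0,0,-3.2,0,0,0,1,0,0,-3.9,0,0,0,1,0,0,-4.6,0,0,0,1,0,0,-5.2,0,0,0,1,0,0,-5.5,0,0,0,1]'

```text
clock: 12.02
eef_pos: [540.1, -298.3, 187.1]
tcp_rot: [0.315, 3.123, -0.007]
ft_force: [-0.2, -0.4, 0.4]
width: 87.7
```

Emit:
arm_command --steps '[0,0.8,0,0,0,0,1,0,1.6,0,0,0,0,1,0,2.4,0,0,0,0,1,0,3.2,0,0,0,0,1,0,4,0,0,0,0,1,0,4.8,0,0,0,0,1,0,5.6,0,0,0,0,1,0,6.4,0,0,0,0,1,0,7,0,0,0,0,1,0,7,0,0,0,0,1]'

```text
clock: 12.85
eef_pos: [582.5, -89.2, 186.6]
tcp_rot: [0.31, 3.123, -0.005]
ft_force: [0.2, -0.9, 0.1]
width: 87.7
```

Run:
```python
from h import *
go(538.5,-297.7,17,78.5)
for n,sb,ss in(("top",(384,198),(294,203)),("scene",(168,295),(230,205))):
    im=read_camera(n)[:,:,::-1].copy(); cv2.imwrite(n+"_end.png",im)
    for nm,q,z in(('cover',proj(n,[538.5,-297.7,44])[0],44),('spare',ss,60)):
        try:
            c=blob(im,(14,110,90),(30,255,255),q); p,r=rect(n,c,z); print(n,nm,r)
        except ValueError as e: print(n,nm,e)
a=cv2.imread("top_end.png")[130:260,310:450]; b=cv2.imread("scene_end.png")[220:350,90:230]
cv2.imwrite("pics/crop5.png",np.hstack([cv2.resize(a,(400,371),interpolation=cv2.INTER_CUBIC),cv2.resize(b,(400,371),interpolation=cv2.INTER_CUBIC)]))
```

```text
now 12.85 [582.5 -89.2 186.6] joints [-0.21  0.05  1.33 -0.    1.75 -1.58] w 87.7 F [ 0.2 -0.9  0.1]
yaw y now 78.7 shift [ 0.093 -7.084  5.675] turn [-0.035  0.037  0.035]
top cover ((539.3050537109375, -299.7707824707031), (33.48678970336914, 66.88031005859375), 77.79113006591797)
top spare ((526.2646484375, -13.240264892578125), (67.40160369873047, 34.32411193847656), 26.306364059448242)
scene cover ((537.6690063476562, -298.6089172363281), (32.9007568359375, 66.36848449707031), 78.48660278320312)
scene spare ((530.406005859375, -10.221136093139648), (52.75404739379883, 32.38037109375), 36.07429122924805)
```

View pics/crop5.png

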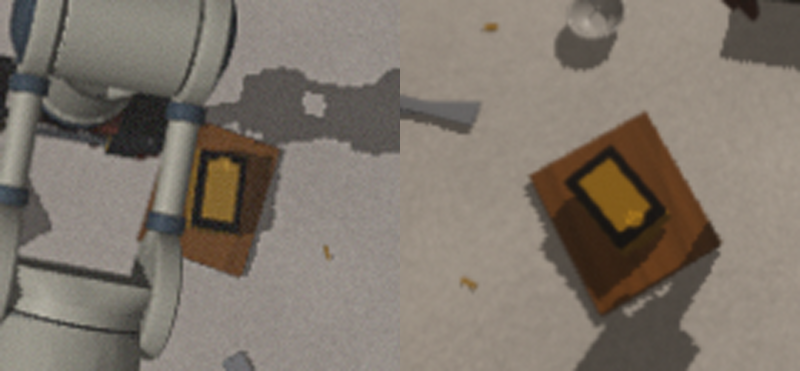

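The cover lies flat, same side up, mid-board: at (218,190) in the top crop and (615,195) in the scene crop. The spare has not moved in the top view, and the scene view of it is partly hidden by the gripper. I hand the job in.

```bash
python3 -c "
from h import *
print(robot.finish_job())"
```

```text
the job is handed in; nothing more can be done
None
```

I lifted the cover straight off the clamped lower half and carried it about 190 mm above the bench to the board. I lowered it until it touched (+6.8 N), then released it, backed off and handed the job in. The clock read about 13 s of the 40 s allowed, and no verdict was reported.

**Cover position:** the last check put its centre at (539, −300) mm from the top view and (538, −299) mm from the scene view. The board's centre is (538.5, −297.7) mm, so the cover is about 2 mm off the middle. The patch size came out right for a top face at 44 mm, so it lies flat and same side up.

**Spare mould:** the top view puts it within 1 mm of where it started. The scene view disagreed by about 6 mm, with a shortened outline. I put that down to the gripper partly covering the spare in that view, but did not take another picture to confirm it.

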